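# Fit the cover plate and the push knob on the finisher's control box and hold it pressed

## Task

Put the bench finisher's control box back in order: lower the loose metal cover plate (do not drop it) over the box's two locating pins until it lies flush on its seat, then let it go. Then pick up the loose knob, turn it so that its D-shaped bore matches the flat of the shaft, push it fully home on the shaft, and press it on down against the shaft's spring as far as it goes; finish while still holding the knob pressed down, not letting go. Leave everything else on the bench where it is.

Things in the scene. Friction and masses are not known exactly. Their poses are not given: they have to be found in the camera images.
- control_box: Grey box fixed to the bench, 112 (x) x 152 (y) x 50 mm high; origin at the centre of its underside. On top a dark steel seat, 48 (x) x 110 (y) mm, rises 8 mm (its surface is 58 mm above the bench). Two upright locating pins, 8 mm in diameter, stand on it 40 mm from the centre along +y and -y, 18 mm above the seat, the top 3 mm tapered. Place and yaw vary.
- seat (a point): Centre of the seat's upper surface, where the plate's underside comes to lie; on the shaft's axis; axes as the control box.
- shaft (a joint): How far the sprung shaft is pushed down, m: 0 is up, 0.008 is the bottom stop. The spring takes about 4 N to start and about 10.5 N at the stop; the shaft rises again when released. It does not turn.
- shaft_tip (a point): Centre of the top of the D-shaft: upright, steel, 20 mm in diameter, in the middle of the seat, its tip 34 mm above the seat when up (24 mm above the fitted plate). One flat side, top to bottom, faces this point's +x, 5 mm from the axis; z is up. The top 2.5 mm are tapered. The flat's direction varies and is not tied to the box.
- plate: Loose flat aluminium plate, 56 (x) x 110 (y) x 10 mm thick, about 0.15 kg, flat on the bench beside the box; origin at the centre of its underside, z up. Two 10 mm through holes 40 mm from the centre along +y and -y for the pins (either way round) and a 28 mm centre hole for the shaft. Grip it across its 56 mm width; on the seat it overhangs 4 mm along each long edge.
- knob: Loose grey plastic knob, about 70 g, standing on the bench on the other side of the box; origin at the centre of its underside, on the bore's axis, z up. Round skirt 54 mm in diameter, 18 mm high; on it a flat-sided grip bar 16 mm thick (y), 18 to 42 mm above the underside, reaching 22 mm each way along x, with a pointed nose on the +x end only (point 34 mm from the axis).
- knob_bore (a point): Centre of the inner end of the knob's D-shaped bore, 14 mm above the underside; axes as the knob. Bore open below, 22 mm in diameter, its flat 6 mm from the axis on the +x side, under the nose: the nose must point the way the shaft's flat faces. Fully home, this point lies on the shaft's tip. Pressed to the stop, the skirt still clears the plate by 2 mm.
- hammer: Hammer with an ash handle, about 270 mm long, lying at the back of the bench; leave alone.
- tack_tin: Round brass tack tin, 62 mm across, 42 mm high, on the bench near the robot; leave alone.
- offcut: Flat irregular black rubber sole offcut, about 104 x 70 x 6 mm; leave alone.
- heel_block: Small D-shaped stacked boot heel, about 62 x 60 x 24 mm; leave alone.
- wax_puck: Round puck of wax, 52 mm across, 16 mm high; leave alone.
- last: Steel cobbler's last on a round foot, sole-shaped top 210 mm long, about 98 mm high, at the left side; leave alone.

How it is judged:
By the outcome, as a careful person would: the job done as asked, in the order asked, and still so for the second after the job is handed in, while the arm keeps its last pose, push and grip.
It also fails if it takes over 56 s, if anything falls off the work surface, if the arm or the gripper's body presses on something with over 40 N, if the wrist force passes 120 N, or if a joint passes its speed limit or range.

## Robot

A 7-joint arm with a two-finger parallel gripper is mounted at the origin on the work surface. World frame = base frame: x ahead of the robot, y to its left, z up, the work surface at z = 0. Lengths are in m, angles in degrees, forces in N, time in s.
With the tool pointing down it reaches from about 0.425 to 0.875 m from the base axis. Payload 8.4 kg.
Tool frame: the origin (TCP) lies on the centre line of the jaws, within the pads' length; the fingertips stand 11 mm ahead of it and the grasp point (between the pads) lies 8 mm behind it; z points along the fingers, y is the direction in which the jaws open and shut (so a half turn about z gives the same grasp; the last joint's range is limited). The gripper opens to 85 mm and grips with 20 to 120 N. Pads are 22 mm wide; open, the fingers measure 114 mm over their backs; the gripper's body (76 mm by 85 mm) begins 54 mm behind the grasp point. The pads swing forward as they close: fully open they stand 13 mm farther back than shut.
Start: joints at [65.592, 19.091, 2.286, 83.961, -0.768, 76.965, -3.352], TCP at [0.209, -0.616, 0.242] pointing down, gripper open.
Joint ranges: [-147.57, 147.57], [-21.85, 119.76], [-74.77, 79.35], [14.55, 137.4], [-85.83, 265.84], [4.83, 119.75], [-152.11, 152.11]. Speed limits (degrees/s): [127.2, 127.2, 159.86, 159.86, 180, 180, 180].

## Interface

Orientations are given as [roll, pitch, yaw] about the fixed x, y, z axes, in that order (R = Rz(yaw) Ry(pitch) Rx(roll)).
In Python, from workcell import bot, viewer gives the robot as it stands.
- The arm moves only by the tool move_arm, never from a script. Its argument "targets" is a list of rows, each a list of 3 entries, a list of its own where there are three numbers: the gripper's target within -1 to 1 (shut at 1, half-way at 0, fully open at -1), then the shift along the tool's x, y, z in cm, then the turn about the tool's z in degrees. A call has 1 to 12 rows; each row is the pose to reach, as a shift and turn from the pose measured when the call began, along the tool's axes at that moment; what a row does not reach only later rows make up. A row lasts 1/12 s, in which the tool goes at most 41.7 mm and 7.16 degrees, less where a joint would pass 70% of its speed; a pose out of reach is approached as far as the arm can. A call with a gripper value outside its range is refused whole. The fingers move at their own pace and stop on an object; "squeeze" is the grip in N (left out, the last holds). Time passes only in rows, so rows that repeat a pose let the fingers close. It gives the time, the measured TCP pose, the force and the opening at its end, in the units of the state.
- bot.state(): the state, without advancing time (a new reading comes with each control period).
- viewer.get_image(name): name is "scene" or "top" or "wrist"; returns a dict with "image" (420x560x3 uint8, red, green, blue), "K" (3x3 intrinsics, pixels), "camera_from_world" (4x4, takes a point from world to camera coordinates); the wrist camera has in their place "T_tool_cam" (4x4, takes a point from camera to tool coordinates, whose origin is the TCP and whose axes are the flange's). Camera axes: x right, y up, looking along -z (the intrinsics and any distortion apply to the point x, -y, -z); pixel columns grow to the right and rows downward; lengths in m; the calibration is good to about 2 mm. A picture is of the moment at which its call begins: read the wrist's pose just before it. There is no depth.
- bot.job_done(): hands the job in, once; it reports no verdict.
The state is a dict: "time_s": time; "joint_pos": joint angles; "joint_vel": joint speeds; "joint_torque": joint torques, N m; "tcp_pos": TCP position; "tcp_rot": TCP orientation; "ft_force": force on the tool from outside, world axes, zero at the start; "wrist_torque": the same for the moment, N m; "finger_gap": opening from 0.0 (shut) to 1.0 (fully open).
Only numpy, scipy, OpenCV 4.12 (cv2) and the standard library are available. Lean on these libraries where they do the work, as an engineer would, in place of code of your own. Each camera call takes 0.05 s, during which the arm holds its last target.

## Working session

There is one attempt and no reset: what is moved stays moved. The work goes in short steps, Python scripts to look and compute and a tool call to move; the robot and the scene stay as the last step left them, time stands still between calls to the robot, and variables do not carry over. Pictures are saved under pics/ and viewed, and the job is handed in when it is done.

Besides the shell and the picture viewer there is one more tool, called after "Call:" as name(argument=value, ...), one argument or row to a line, values as JSON. move_arm: Moves the arm, as the interface text tells. Its arguments: {"type":"object","properties":{"targets":{"type":"array","items":{"type":"array"}},"squeeze":{"type":"number"}},"required":["targets"]}

```bash
ls; mkdir -p pics
cat > h.py <<'E'
import numpy as np, cv2
from workcell import bot, viewer
def grab(name,fn):
    s=bot.state(); d=viewer.get_image(name)
    cv2.imwrite('pics/'+fn,cv2.cvtColor(d['image'],cv2.COLOR_RGB2BGR))
    return s,d
E
python3 - <<'E'
from h import *
for n in ['scene','top','wrist']:
    s,d=grab(n,n+'0.png')
    np.savez(n+'0.npz',**{k:v for k,v in d.items() if v is not None})
    print(n,{k:(v if k!='image' else v.shape) for k,v in d.items()})
print(s)
E
```

```text
pics
scene {'image': (420, 560, 3), 'K': array([[489.08235682,   0.        , 281.81579462],
       [  0.        , 489.08235682, 210.6678775 ],
       [  0.        ,   0.        ,   1.        ]]), 'camera_from_world': array([[ 0.4402536 ,  0.89778178, -0.01283177, -0.3549958 ],
       [-0.64274756,  0.3251046 ,  0.69367324,  0.28207661],
       [ 0.62693886, -0.29714455,  0.72017552, -1.56190742],
       [ 0.        ,  0.        ,  0.        ,  1.        ]])}
top {'image': (420, 560, 3), 'K': array([[420.85935988,   0.        , 281.53803626],
       [  0.        , 420.85935988, 206.30604215],
       [  0.        ,   0.        ,   1.        ]]), 'camera_from_world': array([[ 0.02887109, -0.99949552,  0.01323535,  0.09950408],
       [ 0.99098142,  0.03035346,  0.13051629, -0.57402396],
       [-0.13085219,  0.00934784,  0.99135782, -1.27170405],
       [ 0.        ,  0.        ,  0.        ,  1.        ]])}
wrist {'image': (420, 560, 3), 'K': array([[371.19741359,   0.        , 277.71519385],
       [  0.        , 371.19741359, 214.73157095],
       [  0.        ,   0.        ,   1.   
[... 360 characters left out ...]
0]])}
{'time_s': 0.1, 'joint_pos': array([65.59114241, 19.12859874,  2.28466904, 84.00692645, -0.76857123,
       76.96618832, -3.34982018]), 'joint_vel': array([ 0.0418729 , -0.02518326, -0.01581345, -0.10525808,  0.06160075,
       -0.12743098,  0.02032508]), 'joint_torque': array([ 3.92116694e-03, -6.60015178e+01,  1.37024906e+00, -4.06474543e+01,
        1.70384796e-02,  8.99184641e-03,  1.01185553e-04]), 'tcp_pos': array([ 0.2085171 , -0.61521487,  0.24149221]), 'tcp_rot': array([-1.79913674e+02,  5.03077496e-03,  1.87259237e+01]), 'ft_force': array([-0.49514992,  0.13923955,  0.44295988]), 'wrist_torque': array([-0.01598514,  0.00493084,  0.01434301]), 'finger_gap': 0.9990376483606291}
```

View pics/scene0.png

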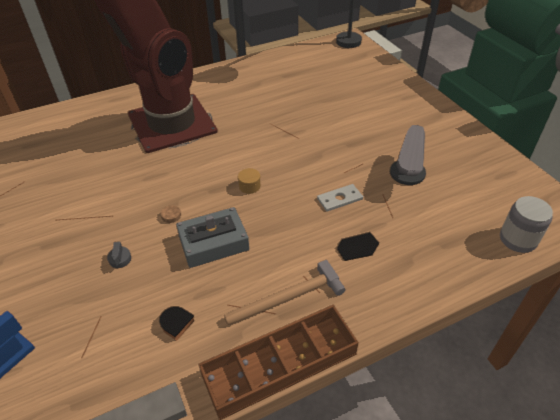

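View pics/top0.png

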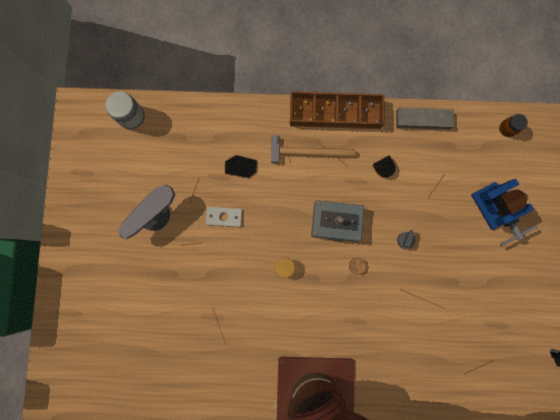

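View pics/wrist0.png

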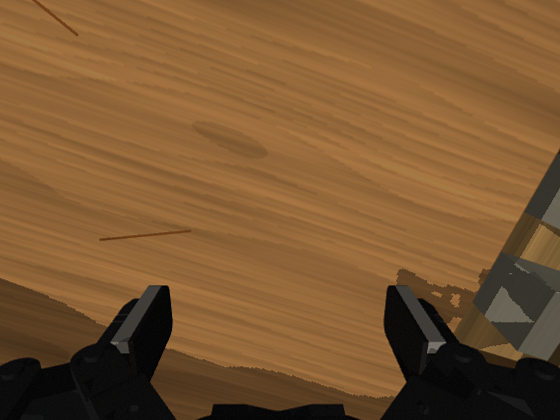

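```bash
cat >> h.py <<'E'
def ray_fixed(d,u,v):
    K=d['K'];M=d['camera_from_world'];R=M[:3,:3];t=M[:3,3]
    p=np.array([(u-K[0,2])/K[0,0],-(v-K[1,2])/K[1,1],-1.0])
    return -R.T@t, R.T@p
def plane(o,r,z): return o+r*((z-o[2])/r[2])
def rot(rpy):
    from scipy.spatial.transform import Rotation as Ro
    return Ro.from_euler('xyz',rpy,degrees=True).as_matrix()
def ray_wrist(d,s,u,v):
    K=d['K'];T=d['T_tool_cam'];R=rot(s['tcp_rot'])
    p=np.array([(u-K[0,2])/K[0,0],-(v-K[1,2])/K[1,1],-1.0])
    return s['tcp_pos']+R@T[:3,3], R@(T[:3,:3]@p)
def proj_wrist(d,s,P):
    K=d['K'];T=d['T_tool_cam'];R=rot(s['tcp_rot'])
    q=R.T@(np.asarray(P)-s['tcp_pos']); c=T[:3,:3].T@(q-T[:3,3])
    return K[0,2]+K[0,0]*c[0]/-c[2], K[1,2]+K[1,1]*c[1]/c[2]
E
python3 - <<'E'
from h import *
d=np.load('top0.npz'); im=cv2.cvtColor(d['image'],cv2.COLOR_RGB2BGR)
for n,u,v,z in [('plate',224,217,.01),('box',338,219,.06),('knob',406,240,.03),('tin',285,268,.042),('last',150,212,.098),('hammer',275,150,.02),('puck',358,266,.016),('offcut',241,166,.006)]:
    print(n,plane(*ray_fixed(d,u,v),z).round(3))
a=cv2.resize(im[190:290,190:440],None,fx=3.2,fy=3.2,interpolation=cv2.INTER_CUBIC); cv2.imwrite('pics/top0z.png',a)
E
```

```text
plate [0.535 0.297 0.01 ]
box [ 0.534 -0.056  0.06 ]
knob [ 0.478 -0.273  0.03 ]
tin [0.381 0.101 0.042]
last [0.534 0.504 0.098]
hammer [0.754 0.143 0.02 ]
puck [ 0.394 -0.127  0.016]
offcut [0.702 0.251 0.006]
```

View pics/top0z.png

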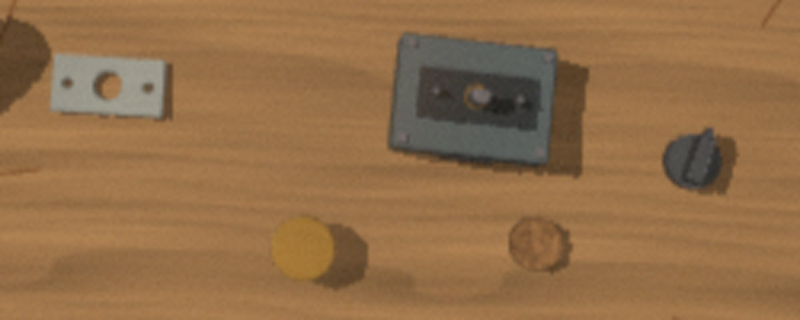

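```bash
cat >> h.py <<'E'
def go(P,yaw=None,s=None):
    s=s or bot.state(); R=rot(s['tcp_rot']); dl=R.T@(np.asarray(P)-s['tcp_pos'])*100
    t=0 if yaw is None else -((yaw-s['tcp_rot'][2]+180)%360-180)
    n=max(np.linalg.norm(dl)/4.17,abs(t)/7.16)
    print('shift cm',dl.round(2),'turn',round(t,2),'rows>=',round(n,1)); return dl,t
E
python3 - <<'E'
from h import *
go([.478,-.273,.22],90)
E
```

```text
shift cm [ 36.51 -23.76   2.19] turn -71.28 rows>= 10.5
```

Call:
move_arm(
  targets=[
    [-1,[3,-2,0.2],-6],
    [-1,[6,-4,0.4],-12],
    [-1,[9.2,-6,0.6],-18],
    [-1,[12.4,-8,0.8],-24],
    [-1,[15.6,-10,1],-30],
    [-1,[18.8,-12.2,1.2],-36],
    [-1,[22,-14.3,1.4],-42],
    [-1,[25.2,-16.4,1.6],-48],
    [-1,[28.4,-18.5,1.8],-54],
    [-1,[31.6,-20.6,2],-60],
    [-1,[34.5,-22.5,2.2],-66],
    [-1,[36.5,-23.8,2.2],-71.3],
  ],
)

```text
time_s: 1.15
tcp_pos: [0.4795, -0.269, 0.2195]
tcp_rot: [-180.0, -0.1, 90.5]
ft_force: [0.0, -0.4, 0.1]
finger_gap: 1.001
```

Run:
```python
from h import *
s,d=grab('wrist','w1.png'); np.savez('w1.npz',s=s,**d)
print(s['time_s'],s['tcp_pos'],s['tcp_rot'],s['joint_pos'],s['joint_vel'].round(1))
```

```text
1.15 [ 0.47953874 -0.26896719  0.21952808] [-1.79978779e+02 -1.29412624e-01  9.05184397e+01] [ 43.78202787   9.68945885 -21.23831396  98.85332637   3.55529112
  72.20706413  22.24673141] [-14.4   5.9 -15.   -6.1   5.3   1.6  31.2]
```

View pics/w1.png

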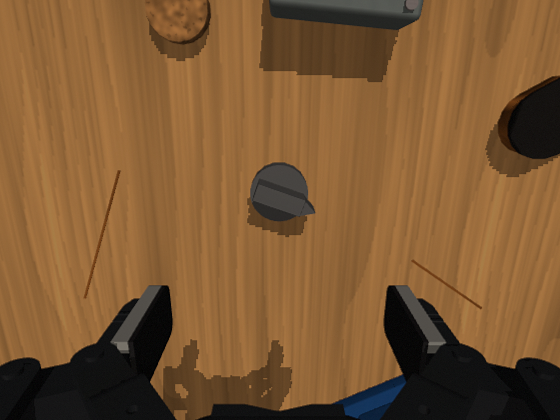

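Run:
```python
from h import *
go([.534,-.056,.24],90)
```

```text
shift cm [20.82  5.61 -1.94] turn 1.15 rows>= 5.2
```

Call:
move_arm(
  targets=[
    [-1,[4,1.1,-0.4],0.3],
    [-1,[8,2.2,-0.8],0.6],
    [-1,[12,3.3,-1.2],0.9],
    [-1,[16,4.4,-1.6],1.1],
    [-1,[19,5.2,-1.9],1.1],
    [-1,[20.8,5.6,-1.9],1.1],
    [-1,[20.8,5.6,-1.9],1.1],
    [-1,[20.8,5.6,-1.9],1.1],
  ],
)

```text
time_s: 1.87
tcp_pos: [0.5339, -0.0554, 0.2395]
tcp_rot: [180.0, -0.2, 90.2]
ft_force: [0.5, -0.7, 0.5]
finger_gap: 1.0
```

Run:
```python
from h import *
s,d=grab('wrist','w2.png'); np.savez('w2.npz',s=s,**d)
print(s['time_s'],s['tcp_pos'],s['tcp_rot'],s['joint_vel'].round(1))
im=cv2.imread('pics/w2.png'); cv2.imwrite('pics/w2z.png',cv2.resize(im[80:280,160:400],None,fx=3,fy=3,interpolation=cv2.INTER_CUBIC))
```

```text
1.8667 [ 0.53389391 -0.05535327  0.23949895] [179.9552085   -0.20908314  90.17213076] [1.9 0.1 2.3 0.4 0.5 0.1 0.6]
```

View pics/w2.png

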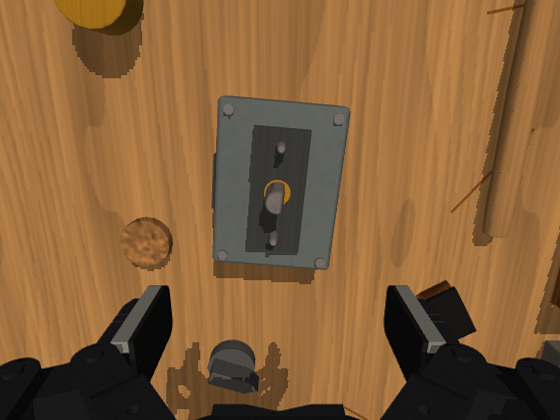

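View pics/w2z.png

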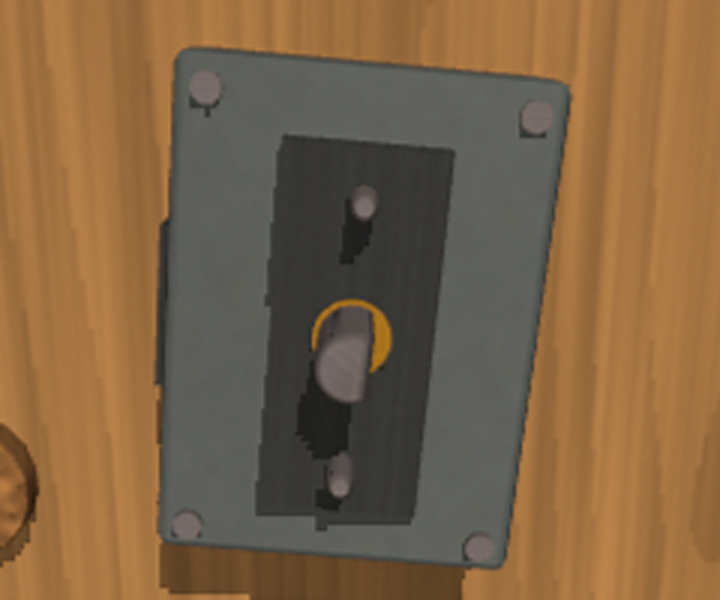

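Run:
```python
from h import *
d=dict(np.load('w2.npz',allow_pickle=True)); s=d['s'].item()
A=plane(*ray_wrist(d,s,160+364/3,80+203/3),.076);B=plane(*ray_wrist(d,s,160+341/3,80+483/3),.076)
S=plane(*ray_wrist(d,s,160+345/3,80+368/3),.092)
print(A,B,(A+B)/2,np.linalg.norm(A-B),np.degrees(np.arctan2(*(A-B)[[1,0]])),S)
go([.535,.297,.175],90)
```

```text
[ 0.53714089 -0.01626297  0.076     ] [ 0.53097171 -0.09617789  0.076     ] [ 0.5340563  -0.05622043  0.076     ] 0.080152688874638 85.58570218045271 [ 0.53220204 -0.05713965  0.092     ]
shift cm [35.37  0.15  6.55] turn 0.03 rows>= 8.6
```

Call:
move_arm(
  targets=[
    [-1,[4,0,0.2],0],
    [-1,[8,0,0.6],0],
    [-1,[12,0,1.2],0],
    [-1,[16,0,2],0],
    [-1,[20,0,3],0],
    [-1,[24,0,4],0],
    [-1,[28,0.1,5],0],
    [-1,[31.5,0.1,6],0],
    [-1,[34,0.1,6.5],0],
    [-1,[35.4,0.1,6.5],0],
    [-1,[35.4,0.1,6.5],0],
    [-1,[35.4,0.1,6.5],0],
  ],
)

```text
time_s: 2.92
tcp_pos: [0.5353, 0.2959, 0.1753]
tcp_rot: [180.0, -0.1, 90.0]
ft_force: [0.4, -0.9, -0.4]
finger_gap: 0.998
```

Run:
```python
from h import *
s,d=grab('wrist','w3.png'); np.savez('w3.npz',s=s,**d)
print(s['time_s'],s['tcp_pos'],s['tcp_rot'],s['joint_vel'].round(1))
im=cv2.imread('pics/w3.png'); cv2.imwrite('pics/w3z.png',cv2.resize(im[80:280,160:400],None,fx=3,fy=3,interpolation=cv2.INTER_CUBIC))
```

```text
2.9167 [0.53526145 0.29591626 0.17534821] [ 1.79985926e+02 -1.42540859e-01  8.99725194e+01] [ 1.6 -1.   0.9  0.6  0.1  0.   0.1]
```

View pics/w3z.png

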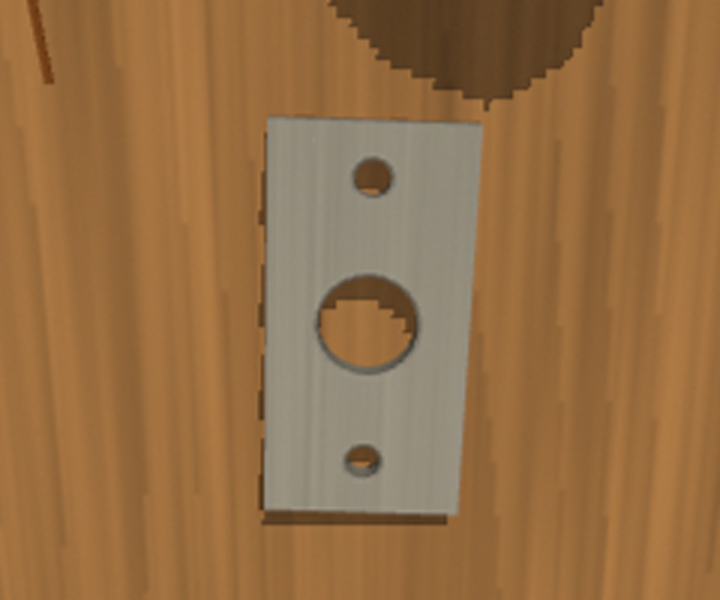

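```bash
cat > plate.py <<'E'
from h import *
import sys
def meas(f,z):
    d=dict(np.load(f,allow_pickle=True)); s=d['s'].item(); im=d['image']
    hsv=cv2.cvtColor(im,cv2.COLOR_RGB2HSV)
    m=((hsv[...,1]<60)&(hsv[...,2]>100)).astype(np.uint8)
    m[280:]=0
    cs,h=cv2.findContours(m,cv2.RETR_CCOMP,cv2.CHAIN_APPROX_NONE)
    k=max(range(len(cs)),key=lambda i:cv2.contourArea(cs[i]))
    def W(c): return np.array([plane(*ray_wrist(d,s,*p),z)[:2] for p in c.reshape(-1,2).astype(float)])
    w=W(cs[k]); print('rect',cv2.minAreaRect((w*1000).astype(np.float32)))
    for i,c in enumerate(cs):
        if h[0][i][3]==k and len(c)>10:
            e=W(c); el=cv2.fitEllipse((e*1000).astype(np.float32)); print('hole',np.round(el[0],2),np.round(el[1],1))
meas(sys.argv[1],float(sys.argv[2]))
E
python3 plate.py w3.npz .01
python3 - <<'E'
from h import *
d=dict(np.load('w3.npz',allow_pickle=True)); s=d['s'].item()
Q=[plane(*ray_wrist(d,s,160+u/3,80+v/3),.01) for u,v in [(373,176),(368,324),(362,460)]]
for q in Q: print(q.round(4))
A,C,B=Q; print(np.linalg.norm(A-B),np.degrees(np.arctan2(*(A-B)[[1,0]])),(A+B)/2)
E
```

```text
rect ((539.2747802734375, 301.00396728515625), (110.67292022705078, 55.85201644897461), 88.05916595458984)
hole [538.12 261.8 ] [ 9.4 11.4]
hole [539.33 301.8 ] [27.4 29.1]
hole [540.56 341.64] [10.5 11.1]
[0.5409 0.3417 0.01  ]
[0.5397 0.3014 0.01  ]
[0.5381 0.2612 0.01  ]
0.08045627248037461 88.00974566061744 [0.5395451  0.30144757 0.01      ]
```

Run:
```python
from h import *
d=dict(np.load('w3.npz',allow_pickle=True)); s=d['s'].item()
K=d['K'];T=d['T_tool_cam']
for u,v,y in [(168,286,-.0425),(171,320,-.0425),(387,286,.0425),(385,320,.0425),(148,286,-.05)]:
    p=T[:3,:3]@np.array([(u-K[0,2])/K[0,0],-(v-K[1,2])/K[1,1],-1.0]); o=T[:3,3]
    print(u,v,(o+p*(y-o[1])/p[1]).round(4))
im=cv2.imread('pics/w3.png'); cv2.imwrite('pics/w3f.png',cv2.resize(im[270:400,90:290],None,fx=4,fy=4,interpolation=cv2.INTER_CUBIC))
go([.5393,.3013,.06],88.1)
```

```text
168 286 [ 0.0087 -0.0425 -0.0047]
171 320 [-0.0062 -0.0425 -0.0054]
387 286 [ 0.0092  0.0425 -0.0057]
385 320 [-0.0049  0.0425 -0.0075]
148 286 [ 0.0091 -0.05   -0.0054]
shift cm [ 0.61  0.36 11.55] turn 1.79 rows>= 2.8
```

View pics/w3f.png

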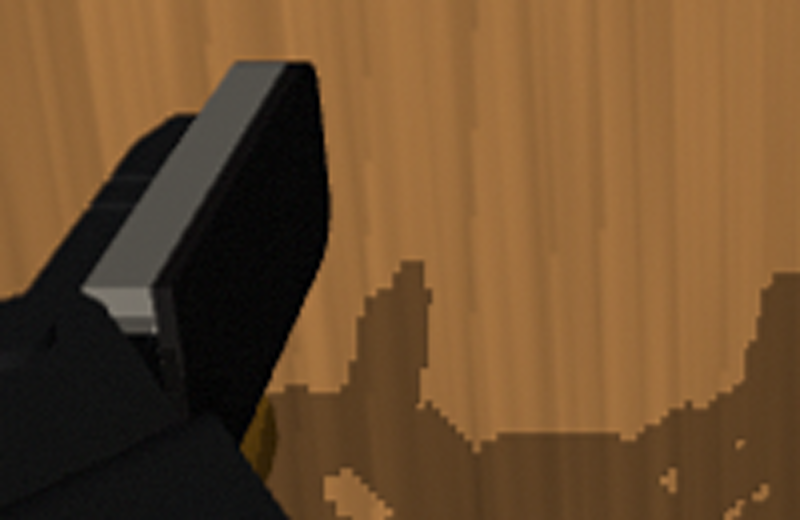

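Call:
move_arm(
  targets=[
    [-1,[0.3,0.2,3],0.9],
    [-1,[0.6,0.4,7],1.8],
    [-1,[0.6,0.4,10],1.8],
    [-1,[0.6,0.4,11.5],1.8],
    [-1,[0.6,0.4,11.5],1.8],
  ],
)

```text
time_s: 3.38
tcp_pos: [0.5389, 0.2977, 0.0574]
tcp_rot: [-179.8, 0.1, 87.9]
ft_force: [-0.2, -0.1, 0.6]
finger_gap: 1.001
```

Run:
```python
from h import *
go([.5393,.3013,.007],88.1); print(bot.state()['tcp_rot'])
```

```text
shift cm [0.37 0.05 5.04] turn -0.16 rows>= 1.2
[-1.79789708e+02  9.19286050e-02  8.79417191e+01]
```

Call:
move_arm(
  targets=[
    [-1,[0.3,0,1.5],-0.2],
    [-1,[0.4,0,3],-0.2],
    [-1,[0.4,0,4.2],-0.2],
    [-1,[0.4,0,4.8],-0.2],
    [-1,[0.4,0,5],-0.2],
    [-1,[0.4,0,5],-0.2],
    [-1,[0.4,0,5],-0.2],
  ],
)

```text
time_s: 3.97
tcp_pos: [0.5391, 0.3019, 0.008]
tcp_rot: [-179.8, 0.1, 88.2]
ft_force: [-0.5, 0.2, 0.2]
finger_gap: 0.998
```

Run:
```python
from h import *
go([.5393,.3013,.007],88.1); s,d=grab('wrist','w4.png');print(s['tcp_pos'],s['tcp_rot'],s['ft_force'])
```

```text
shift cm [-0.06  0.02  0.1 ] turn 0.05 rows>= 0.0
[0.53914669 0.30194333 0.00796129] [-1.79825322e+02  6.44571336e-02  8.81513752e+01] [-0.5094256   0.19995665  0.21602007]
```

View pics/w4.png

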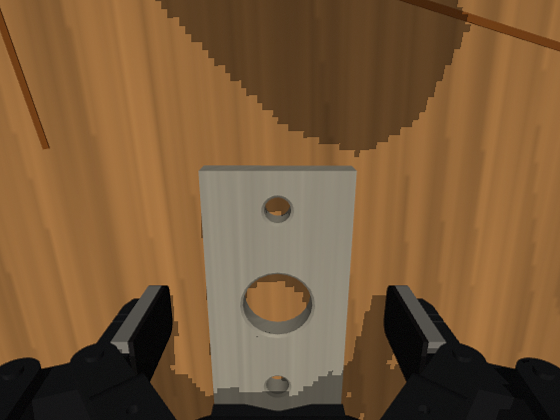

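Call:
move_arm(
  targets=[
    [0,[0,0,0.1],0],
    [0.5,[0,0,0.1],0],
    [1,[0,0,0.1],0],
    [1,[0,0,0.1],0],
    [1,[0,0,0.1],0],
    [1,[0,0,0.1],0],
    [1,[0,0,0.1],0],
    [1,[0,0,0.1],0],
  ],
  squeeze=60,
)

```text
time_s: 4.68
tcp_pos: [0.5397, 0.3023, 0.0081]
tcp_rot: [-179.9, 0.0, 88.1]
ft_force: [-1.3, -1.3, 5.2]
finger_gap: 0.63
```

```bash
python3 - <<'E'
from h import *
s,d=grab('wrist','w5.png');print(s['tcp_pos'],s['tcp_rot'],s['ft_force'],s['finger_gap']*85); np.savez('w5.npz',s=s,**d)
E
python3 plate.py w5.npz .01
```

```text
[0.53970523 0.30230035 0.00806027] [-1.79907590e+02  3.12301809e-02  8.81466932e+01] [-1.27634421 -1.27666041  5.24114062] 53.5348273539846
rect ((540.888671875, 334.91143798828125), (44.74582290649414, 56.58921813964844), 88.14652252197266)
hole [541.11 341.84] [ 9.6 10.8]
```

View pics/w5.png

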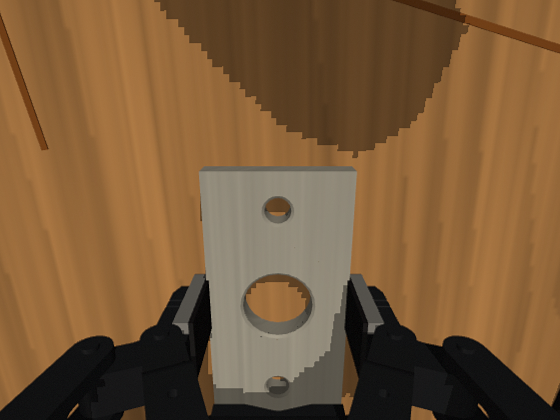

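Run:
```python
from h import *
go([.5344,-.0553,.13],85.7)
```

```text
shift cm [-35.76   0.61 -12.18] turn 2.44 rows>= 9.1
```

Call:
move_arm(
  targets=[
    [1,[0,0,-1],0],
    [1,[0,0,-3],0],
    [1,[-0.5,0,-6],0.2],
    [1,[-2.5,0,-9],0.5],
    [1,[-6,0.1,-11.5],0.8],
    [1,[-10,0.2,-12.2],1.1],
    [1,[-14,0.3,-12.2],1.4],
    [1,[-18,0.4,-12.2],1.7],
    [1,[-22,0.5,-12.2],2],
    [1,[-26,0.6,-12.2],2.4],
    [1,[-29,0.6,-12.2],2.4],
    [1,[-32,0.6,-12.2],2.4],
  ],
)

```text
time_s: 5.73
tcp_pos: [0.5351, -0.0199, 0.1309]
tcp_rot: [-179.9, 0.1, 85.7]
ft_force: [1.0, 0.7, -1.7]
finger_gap: 0.633
```

Run:
```python
from h import *
s,d=grab('wrist','w6.png');print(s['tcp_pos'],s['tcp_rot'],s['ft_force'],s['finger_gap']*85); np.savez('w6.npz',s=s,**d)
go([.5344,-.0553,.13],85.7)
```

```text
[ 0.53507578 -0.01993073  0.13089497] [-1.79931774e+02  6.13589418e-02  8.56746685e+01] [ 0.97944327  0.69006669 -1.69156518] 53.84102783824277
shift cm [-2.83  0.18  0.06] turn -0.37 rows>= 0.7
```

View pics/w6.png

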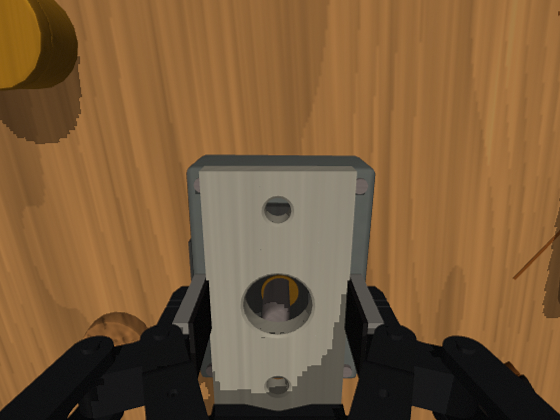

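Call:
move_arm(
  targets=[
    [1,[-1.5,0.1,0],-0.2],
    [1,[-2.5,0.2,0.6],-0.4],
    [1,[-2.8,0.2,1],-0.4],
    [1,[-2.8,0.2,1.2],-0.4],
    [1,[-2.8,0.2,1.2],-0.4],
    [1,[-2.8,0.2,1.2],-0.4],
  ],
)

```text
time_s: 6.28
tcp_pos: [0.5345, -0.0533, 0.1184]
tcp_rot: [-179.9, 0.2, 85.9]
ft_force: [1.3, 0.0, -2.3]
finger_gap: 0.64
```

Run:
```python
from h import *
s,d=grab('wrist','w7.png');print(s['tcp_pos'],s['tcp_rot'],s['ft_force'],s['finger_gap']*85); np.savez('w7.npz',s=s,**d)
go([.5344,-.0553,.09],85.7)
im=cv2.imread('pics/w7.png'); cv2.imwrite('pics/w7z.png',cv2.resize(im[160:400,180:380],None,fx=2.5,fy=2.5,interpolation=cv2.INTER_CUBIC))
```

```text
[ 0.53453231 -0.05332465  0.11841494] [-179.86221616    0.20410647   85.85049897] [ 1.26067435  0.01064073 -2.25722519] 54.37473086345608
shift cm [-0.18 -0.01  2.86] turn 0.15 rows>= 0.7
```

View pics/w7z.png

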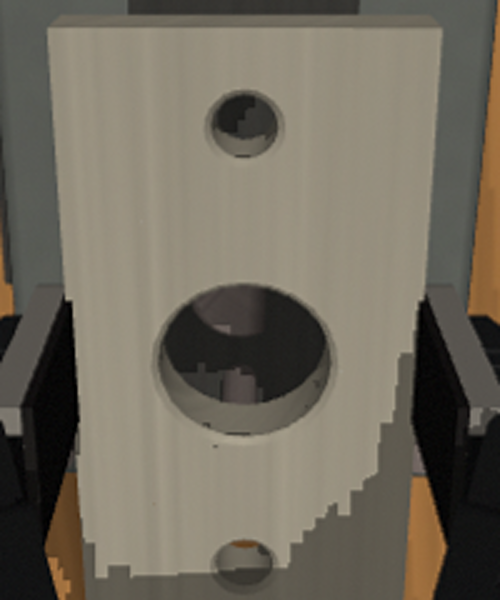

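Call:
move_arm(
  targets=[
    [1,[-0.2,0,0.5],0.1],
    [1,[-0.2,0,1],0.1],
    [1,[-0.2,0,1.3],0.1],
    [1,[-0.2,0,1.3],0.1],
    [1,[-0.2,0,1.3],0.1],
    [1,[-0.2,0,1.3],0.1],
  ],
)

```text
time_s: 6.83
tcp_pos: [0.5346, -0.0554, 0.1057]
tcp_rot: [-179.9, 0.2, 85.8]
ft_force: [0.1, -0.2, -2.4]
finger_gap: 0.634
```

Run:
```python
from h import *
s,d=grab('wrist','w8.png');print(s['tcp_pos'],s['tcp_rot'],s['ft_force'],s['finger_gap']*85); np.savez('w8.npz',s=s,**d)
go([.5344,-.0553,.08],85.7)
im=cv2.imread('pics/w8.png'); cv2.imwrite('pics/w8z.png',cv2.resize(im[160:400,180:380],None,fx=2.5,fy=2.5,interpolation=cv2.INTER_CUBIC))
```

```text
[ 0.53456135 -0.05540765  0.10566247] [-179.88615968    0.20946587   85.75467093] [ 0.13873425 -0.16733911 -2.40379157] 53.908873376362024
shift cm [ 0.02 -0.02  2.58] turn 0.05 rows>= 0.6
```

View pics/w8z.png

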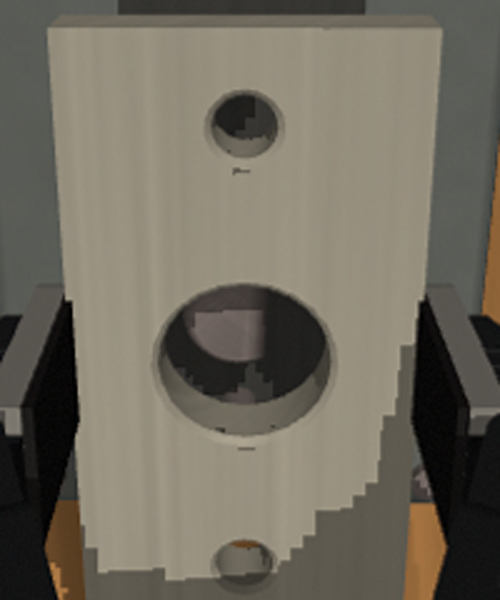

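Call:
move_arm(
  targets=[
    [1,[0,0,0.5],0],
    [1,[0,0,1],0],
    [1,[0,0,1.5],0],
    [1,[0,0,1.9],0],
    [1,[0,0,1.9],0],
    [1,[0,0,1.9],0],
    [1,[0,0,1.9],0],
  ],
)

```text
time_s: 7.47
tcp_pos: [0.5347, -0.0555, 0.0868]
tcp_rot: [-179.9, 0.2, 85.8]
ft_force: [-0.0, 0.6, -1.7]
finger_gap: 0.631
```

Run:
```python
from h import *
s,d=grab('wrist','w9.png');print(s['tcp_pos'],s['tcp_rot'],s['ft_force'],s['finger_gap']*85); np.savez('w9.npz',s=s,**d)
go([.5344,-.0553,.08],85.7)
im=cv2.imread('pics/w9.png'); cv2.imwrite('pics/w9z.png',cv2.resize(im[160:400,180:380],None,fx=2.5,fy=2.5,interpolation=cv2.INTER_CUBIC))
```

```text
[ 0.53467676 -0.05549252  0.0868181 ] [-179.89974495    0.20674258   85.75160123] [-0.00538702  0.6200459  -1.74117657] 53.65521803003624
shift cm [ 0.02 -0.03  0.69] turn 0.05 rows>= 0.2
```

View pics/w9z.png

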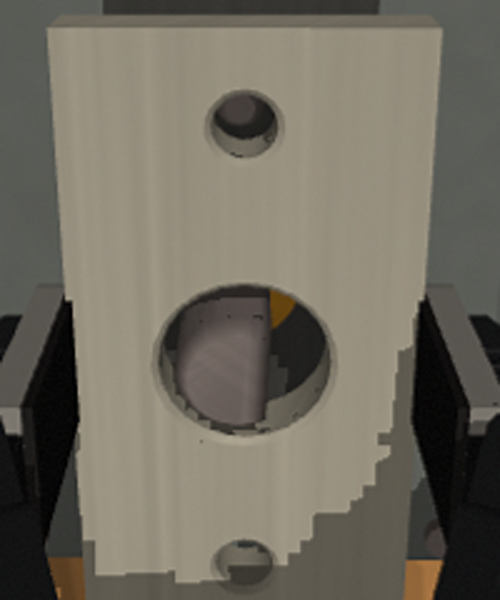

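Call:
move_arm(
  targets=[
    [1,[0,0,0.2],0],
    [1,[0,0,0.4],0],
    [1,[0,0,0.6],0],
    [1,[0,0,0.8],0],
    [1,[0,0,0.8],0],
    [1,[0,0,0.8],0],
  ],
)

```text
time_s: 8.02
tcp_pos: [0.5343, -0.0556, 0.0785]
tcp_rot: [-179.9, 0.2, 85.7]
ft_force: [-0.1, 0.4, -3.2]
finger_gap: 0.634
```

Run:
```python
from h import *
s,d=grab('wrist','w10.png');print(s['tcp_pos'],s['tcp_rot'],s['ft_force'],s['wrist_torque'],s['finger_gap']*85); np.savez('w10.npz',s=s,**d)
im=cv2.imread('pics/w10.png'); cv2.imwrite('pics/w10z.png',cv2.resize(im[160:400,180:380],None,fx=2.5,fy=2.5,interpolation=cv2.INTER_CUBIC))
```

```text
[ 0.5343001  -0.05562867  0.07854795] [-179.85770043    0.21315825   85.74565408] [-0.10357068  0.42975133 -3.22314484] [-0.05412211  0.35335221 -0.04181217] 53.857470848982956
```

View pics/w10z.png

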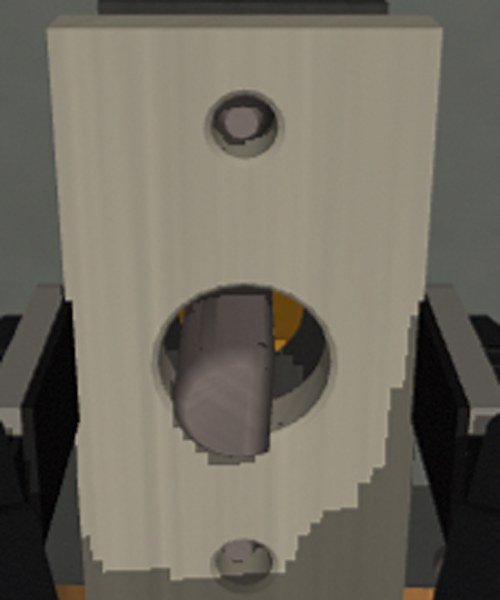

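Call:
move_arm(
  targets=[
    [1,[0,0,0.2],0],
    [1,[0,0,0.4],0],
    [1,[0,0,0.6],0],
    [1,[0,0,0.8],0],
    [1,[0,0,1.0],0],
    [1,[0,0,1.0],0],
    [1,[0,0,1.0],0],
  ],
)

```text
time_s: 8.65
tcp_pos: [0.5342, -0.0556, 0.0683]
tcp_rot: [-179.8, 0.2, 85.7]
ft_force: [-1.3, -1.2, -2.6]
finger_gap: 0.636
```

Run:
```python
from h import *
s,d=grab('wrist','w11.png');print(s['tcp_pos'],s['tcp_rot'],s['ft_force'],s['wrist_torque'],s['finger_gap']*85); np.savez('w11.npz',s=s,**d)
im=cv2.imread('pics/w11.png'); cv2.imwrite('pics/w11z.png',cv2.resize(im[160:400,180:380],None,fx=2.5,fy=2.5,interpolation=cv2.INTER_CUBIC))
```

```text
[ 0.53417081 -0.05564089  0.06833171] [-179.83960531    0.20516347   85.74375417] [-1.32793439 -1.24606809 -2.60648372] [-0.08047516  0.22517924 -0.02646264] 54.066980835851254
```

View pics/w11z.png

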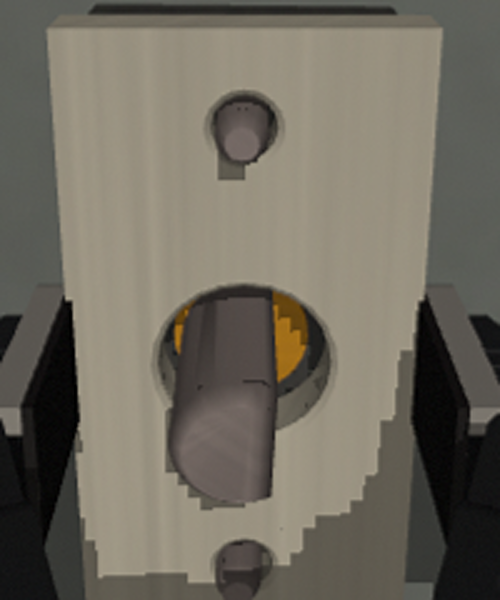

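Pins pass through both holes (zoom (243,135) and (238,565)); about 2 mm remain. Lower until contact.

Call:
move_arm(
  targets=[
    [1,[0,0,0.1],0],
    [1,[0,0,0.2],0],
    [1,[0,0,0.3],0],
    [1,[0,0,0.3],0],
  ],
)

```text
time_s: 9.03
tcp_pos: [0.5343, -0.0557, 0.066]
tcp_rot: [-179.9, 0.2, 85.7]
ft_force: [-4.8, -1.2, 7.1]
finger_gap: 0.635
```

Run:
```python
from h import *
s=bot.state();print(s['tcp_pos'],s['tcp_rot'],s['ft_force'],s['wrist_torque'],s['finger_gap']*85)
```

```text
[ 0.53427822 -0.0556955   0.06601396] [-179.8518006     0.23082657   85.74231844] [-4.80245839 -1.18701959  7.10105735] [-0.20314108  1.00158537 -0.05689213] 53.995919377512784
```

Call:
move_arm(
  targets=[
    [1,[0,0,0.1],0],
    [1,[0,0,0.1],0],
    [1,[0,0,0.1],0],
  ],
)

```text
time_s: 9.28
tcp_pos: [0.5343, -0.0557, 0.066]
tcp_rot: [-179.9, 0.3, 85.7]
ft_force: [-7.9, -0.0, 11.4]
finger_gap: 0.637
```

Run:
```python
from h import *
s=bot.state();print(s['tcp_pos'],s['tcp_rot'],s['ft_force'],s['wrist_torque'],s['finger_gap']*85)
```

```text
[ 0.53431305 -0.05573167  0.06599731] [-179.85461363    0.26644156   85.73766371] [-7.90788115 -0.04070245 11.36590196] [-0.02992655  1.56562088 -0.05989334] 54.119182328449035
```

Call:
move_arm(
  targets=[
    [0.2,[0,0,0],0],
    [-0.1,[0,0,0],0],
    [-0.5,[0,0,0],0],
    [-1,[0,0,0],0],
    [-1,[0,0,0],0],
    [-1,[0,0,0],0],
  ],
)

```text
time_s: 9.78
tcp_pos: [0.5347, -0.0556, 0.0661]
tcp_rot: [-179.9, 0.3, 85.7]
ft_force: [-0.6, 0.3, 0.6]
finger_gap: 1.004
```

Run:
```python
from h import *
s,d=grab('wrist','w12.png');print(s['tcp_pos'],s['tcp_rot'],s['ft_force'],s['wrist_torque'],s['finger_gap']*85)
go([.534,-.04,.2],85.7)
```

```text
[ 0.53468456 -0.05558378  0.06610875] [-179.89306873    0.2537633    85.74997338] [-0.59582905  0.33169394  0.59510524] [ 0.0462734  -0.03525154  0.02983542] 85.35796158137231
shift cm [  1.49  -0.2  -13.4 ] turn 0.04 rows>= 3.2
```

View pics/w12.png

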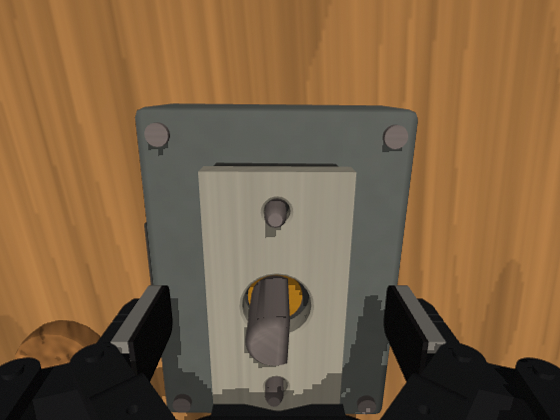

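Call:
move_arm(
  targets=[
    [-1,[0,0,-2],0],
    [-1,[0,0,-4],0],
    [-1,[-2,0,-5.4],0],
    [-1,[-5,0,-5.4],0],
    [-1,[-7.5,0,-5.4],0],
    [-1,[-8.5,0,-5.4],0],
    [-1,[-8.5,0,-5.4],0],
    [-1,[-8.5,0,-5.4],0],
  ],
)

```text
time_s: 10.5
tcp_pos: [0.5284, -0.1398, 0.1203]
tcp_rot: [-179.9, 0.2, 85.7]
ft_force: [0.5, 0.5, 0.1]
finger_gap: 0.997
```

Run:
```python
from h import *
s,d=grab('wrist','w13.png');print(s['time_s'],s['tcp_pos'],s['tcp_rot'],s['joint_vel'].round(1)); np.savez('w13.npz',s=s,**d)
print(proj_wrist(d,s,[.534,-.056,.092]))
im=cv2.imread('pics/w13.png'); cv2.imwrite('pics/w13z.png',cv2.resize(im[10:210,180:380],None,fx=3,fy=3,interpolation=cv2.INTER_CUBIC))
```

```text
10.5 [ 0.52843862 -0.13977684  0.12031912] [-179.87968294    0.22010256   85.70047257] [-1.2 -0.1 -1.4  0.4 -0.3 -0.  -0.2]
(np.float64(275.3157045852094), np.float64(82.75705001917811))
```

View pics/w13z.png

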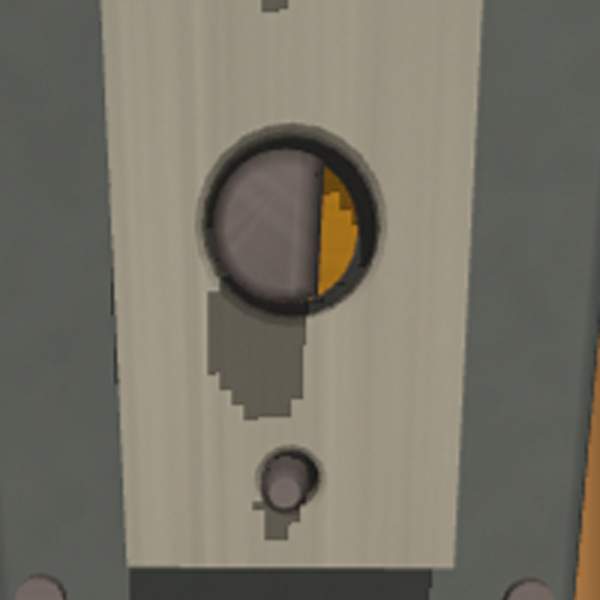

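Run:
```python
from h import *
d=dict(np.load('w13.npz',allow_pickle=True)); s=d['s'].item(); im=d['image'].astype(int)
# shaft mask: greyish-pink R>B slightly, mid brightness, inside hole region
r,g,b=im[...,0],im[...,1],im[...,2]
for row in (62,75,90,105):
    print(row,[tuple(im[row,c]) for c in range(244,302,3)])
```

```text
62 [(np.int64(153), np.int64(146), np.int64(129)), (np.int64(159), np.int64(152), np.int64(134)), (np.int64(153), np.int64(146), np.int64(129)), (np.int64(112), np.int64(106), np.int64(94)), (np.int64(79), np.int64(76), np.int64(66)), (np.int64(42), np.int64(40), np.int64(36)), (np.int64(31), np.int64(31), np.int64(29)), (np.int64(75), np.int64(69), np.int64(65)), (np.int64(88), np.int64(79), np.int64(75)), (np.int64(94), np.int64(85), np.int64(81)), (np.int64(95), np.int64(86), np.int64(81)), (np.int64(96), np.int64(86), np.int64(82)), (np.int64(91), np.int64(82), np.int64(78)), (np.int64(84), np.int64(77), np.int64(73)), (np.int64(41), np.int64(38), np.int64(37)), (np.int64(32), np.int64(31), np.int64(30)), (np.int64(31), np.int64(31), np.int64(31)), (np.int64(62), np.int64(59), np.int64(52)), (np.int64(104), np.int64(99), np.int64(87)), (np.int64(149), np.int64(142), np.int64(125))]
75 [(np.int64(152), np.int64(145), np.int64(126)), (np.int64(118), np.int64(112), np.int64(99)), (np.int64(41), np.int64(39), np.int64(35)), (np.int64(60), np.int64(55), np.int64(52)), (np.int64(92), n
[... 1820 characters left out ...]
 np.int64(44), np.int64(38)), (np.int64(35), np.int64(33), np.int64(31)), (np.int64(66), np.int64(59), np.int64(56)), (np.int64(85), np.int64(78), np.int64(74)), (np.int64(96), np.int64(86), np.int64(81)), (np.int64(101), np.int64(92), np.int64(87)), (np.int64(104), np.int64(93), np.int64(89)), (np.int64(111), np.int64(101), np.int64(96)), (np.int64(91), np.int64(82), np.int64(78)), (np.int64(69), np.int64(62), np.int64(59)), (np.int64(152), np.int64(102), np.int64(30)), (np.int64(166), np.int64(112), np.int64(25)), (np.int64(48), np.int64(49), np.int64(47)), (np.int64(53), np.int64(52), np.int64(48)), (np.int64(77), np.int64(74), np.int64(66)), (np.int64(146), np.int64(139), np.int64(123))]
```

Run:
```python
from h import *
from scipy.optimize import least_squares
d=dict(np.load('w13.npz',allow_pickle=True)); s=d['s'].item()
im=cv2.resize(d['image'],None,fx=4,fy=4,interpolation=cv2.INTER_LINEAR).astype(int)
r,b=im[...,0],im[...,2]
m=((r>55)&(r<130)&(r-b>4)&(r-b<24)).astype(np.uint8)
m=cv2.morphologyEx(m,cv2.MORPH_OPEN,np.ones((7,7)))
n,l,st,c=cv2.connectedComponentsWithStats(m); k=l[85*4,268*4]; mk=(l==k).astype(np.uint8); print(st[k]/4)
cs,_=cv2.findContours(mk,cv2.RETR_EXTERNAL,cv2.CHAIN_APPROX_NONE); c=max(cs,key=len).reshape(-1,2)
px=(c+.5)/4-.5
def fit(px,z):
    w=np.array([plane(*ray_wrist(d,s,*p),z)[:2]*1000 for p in px]); return w
w=fit(px,.0895)
ctr=w.mean(0)
# tool frame approx: line pts = those right side
vmin,vmax=px[:,1].min(),px[:,1].max()
# line: rightmost per row in the mid rows
rows=np.unique(c[:,1]); L=[]
for y in rows:
    yy=y/4
    if vmin+9<yy<vmax-9: L.append((c[c[:,1]==y][:,0].max()/4+.125-.5+.125,yy))
Lw=fit(np.array(L),.0895)
vx,vy,x0,y0=cv2.fitLine(Lw.astype(np.float32),cv2.DIST_HUBER,0,.01,.01).ravel()
ang=np.degrees(np.arctan2(-vx,vy)); 
nrm=np.array([vy,-vx]); nrm*=np.sign(nrm[0]); print('normal angle',np.degrees(np.arctan2(nrm[1],nrm[0])))
res=(Lw-[x0,y0])@nrm; print('res std',res.std())
# circle: points not near the line
A=w[((w-[x0,y0])@nrm)<-2]
f=lambda q:np.hypot(A[:,0]-q[0],A[:,1]-q[1])-q[2]
q=least_squares(f,[*ctr,10],loss='soft_l1',f_scale=.2).x; print('circle',q,'flat dist',(np.array([x0,y0])-q[:2])@nrm)
# bottom vs top line slopes
```

```text
[ 251.25   59.75   35.5    50.25 5792.25]
normal angle -7.1150937
res std 0.06750637317707137
circle [533.6049277  -56.8024173    9.85421429] flat dist 4.36787779367675
```

Run:
```python
from h import *
d=dict(np.load('w1.npz',allow_pickle=True)); s=d['s'].item()
print(plane(*ray_wrist(d,s,279,192),.018),plane(*ray_wrist(d,s,314,211),.042))
go([.473,-.353,.09],85.7); print(bot.state()['joint_pos'])
```

```text
[ 0.48108286 -0.27638937  0.018     ] [ 0.51186424 -0.28708738  0.042     ]
shift cm [-21.76  -3.97   3.12] turn 0.1 rows>= 5.4
[ 36.31445717  15.52244872 -30.22076747 105.43559029   9.05833096
  61.48305826  -1.55926015]
```

Call:
move_arm(
  targets=[
    [-1,[-3,-0.5,0],0],
    [-1,[-6.5,-1.2,0],0],
    [-1,[-10,-1.9,0],0],
    [-1,[-14,-2.6,0.5],0],
    [-1,[-18,-3.4,1.5],0],
    [-1,[-20.5,-3.9,2.5],0],
    [-1,[-21.8,-4,3.1],0],
    [-1,[-21.8,-4,3.1],0],
    [-1,[-21.8,-4,3.1],0],
  ],
)

```text
time_s: 11.3
tcp_pos: [0.4735, -0.3515, 0.0898]
tcp_rot: [-179.9, 0.1, 85.9]
ft_force: [-0.1, 0.2, 0.2]
finger_gap: 1.0
```

Run:
```python
from h import *
s,d=grab('wrist','w14.png');print(s['time_s'],s['tcp_pos'],s['tcp_rot'],s['joint_vel'].round(1)); np.savez('w14.npz',s=s,**d)
print(proj_wrist(d,s,[.479,-.275,.042]))
im=cv2.imread('pics/w14.png'); cv2.imwrite('pics/w14z.png',cv2.resize(im[10:210,180:380],None,fx=3,fy=3,interpolation=cv2.INTER_CUBIC))
```

```text
11.3 [ 0.47346114 -0.3515352   0.08978372] [-1.79866253e+02  1.06976679e-01  8.58681199e+01] [-1.2 -1.2 -1.5  0.  -0.4  0.2 -0.1]
(np.float64(277.3017232671254), np.float64(100.26614276761536))
```

View pics/w14z.png

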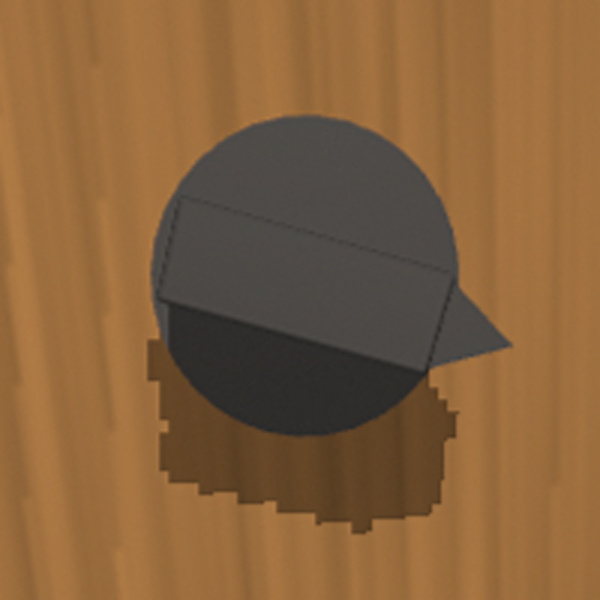

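Run:
```python
from h import *
from scipy.optimize import least_squares
d=dict(np.load('w14.npz',allow_pickle=True)); s=d['s'].item()
def W(u,v,z): return plane(*ray_wrist(d,s,180+(u+.5)/3-.5,10+(v+.5)/3-.5),z)[:2]*1000
C=[W(*p,.042) for p in [(182,197),(455,272),(427,372),(160,299)]]; N=W(511,345,.042)
print('bar ctr',np.mean(C,0),'nose',N)
for i in range(4):
    e=C[(i+1)%4]-C[i]; print(np.hypot(*e),np.degrees(np.arctan2(e[1],e[0])))
# skirt circle via mask
im=d['image'].astype(int); r,b=im[...,0],im[...,2]
m=((r-b)<20).astype(np.uint8); m[200:]=0
n,l,st,_=cv2.connectedComponentsWithStats(m); k=l[70,285]; print(st[k])
cs,_=cv2.findContours((l==k).astype(np.uint8),cv2.RETR_EXTERNAL,cv2.CHAIN_APPROX_NONE); c=max(cs,key=len).reshape(-1,2)
w=np.array([plane(*ray_wrist(d,s,*p),.018)[:2]*1000 for p in c.astype(float)])
sel=(c[:,0]<328)&(c[:,1]<100)  # upper arc
A=w[sel]; q=least_squares(lambda q:np.hypot(A[:,0]-q[0],A[:,1]-q[1])-q[2],[480,-275,27],loss='soft_l1',f_scale=.3).x; print('skirt',q)
```

```text
bar ctr [ 481.06143793 -277.28076144] nose [ 512.6497297 -288.5610274]
43.449899359413024 -18.711527948228266
15.717846348228525 -108.05449653983082
43.6671109624488 160.9522204003126
15.460587703636042 71.15423832571906
[ 231   49  119  106 8781]
skirt [ 480.88188262 -277.41150724   26.62316938]
```

Run:
```python
from h import *
go([.5515,-.3014,.09],161.1)
```

```text
shift cm [5.47 7.37 0.  ] turn -75.14 rows>= 10.5
```

Call:
move_arm(
  targets=[
    [-1,[0.5,0.6,0],-7],
    [-1,[1,1.3,0],-14],
    [-1,[1.5,2,0],-21],
    [-1,[2,2.7,0],-28],
    [-1,[2.5,3.4,0],-35],
    [-1,[3,4.1,0],-42],
    [-1,[3.5,4.8,0],-49],
    [-1,[4,5.5,0],-56],
    [-1,[4.5,6.2,0],-63],
    [-1,[5,6.8,0],-70],
    [-1,[5.5,7.4,0],-75.1],
    [-1,[5.5,7.4,0],-75.1],
  ],
)

```text
time_s: 12.35
tcp_pos: [0.5544, -0.2968, 0.091]
tcp_rot: [-180.0, 0.0, 161.6]
ft_force: [-0.7, 0.2, 0.3]
finger_gap: 0.999
```

Call:
move_arm(
  targets=[
    [-1,[0,0,0],0],
    [-1,[0,0,0],0],
  ],
)

```text
time_s: 12.52
tcp_pos: [0.5553, -0.2949, 0.0916]
tcp_rot: [180.0, 0.1, 161.6]
ft_force: [-0.9, 0.4, -0.0]
finger_gap: 0.996
```

Run:
```python
from h import *
s,d=grab('wrist','w15.png');print(s['time_s'],s['tcp_pos'],s['tcp_rot'],s['joint_vel'].round(1),s['joint_pos'].round(1)); np.savez('w15.npz',s=s,**d)
im=cv2.imread('pics/w15.png'); cv2.imwrite('pics/w15z.png',cv2.resize(im[10:210,180:380],None,fx=3,fy=3,interpolation=cv2.INTER_CUBIC))
```

```text
12.5167 [ 0.55525399 -0.29488606  0.09161995] [1.79991972e+02 8.07326152e-02 1.61608662e+02] [ 0.6 -0.   0.8  0.1  0.3  0.   0.2] [ 52.9  28.1 -37.4  95.1  18.7  63.1  81.8]
```

View pics/w15z.png

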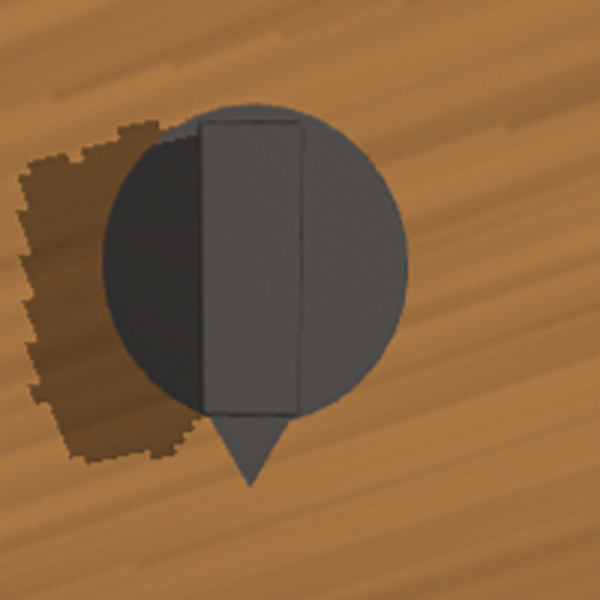

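Run:
```python
from h import *
d=dict(np.load('w15.npz',allow_pickle=True)); s=d['s'].item()
def W(u,v,z): return plane(*ray_wrist(d,s,180+(u+.5)/3-.5,10+(v+.5)/3-.5),z)[:2]*1000
C=[W(*p,.042) for p in [(202,123),(300,121),(299,415),(204,414)]]; N=W(249,487,.042)
print('bar ctr',np.mean(C,0),'nose',N)
for i in range(4):
    e=C[(i+1)%4]-C[i]; print(np.hypot(*e),np.degrees(np.arctan2(e[1],e[0])))
m2=np.mean(C,0); m1=np.array([481.06,-277.28])
def R2(y): # tool axes xy in world
    a=np.radians(y); return np.array([[np.cos(a),np.sin(a)],[np.sin(a),-np.cos(a)]])
M=R2(161.61)-R2(85.87); t=np.linalg.solve(M,m2-m1); print('bias tool',t,'K',m1-R2(85.87)@t)
go([.481,-.277,.06],161.3)
```

```text
bar ctr [ 480.81813558 -277.29459191] nose [ 512.77178508 -288.76941179]
14.78527856248464 72.6546383402709
44.08031716891997 -18.53928916625331
15.506653688051637 -109.02645583924598
43.64640370134996 160.5102212486271
bias tool [0.17041915 0.09953495] K [ 480.94844999 -277.44280813]
shift cm [ 7.6  -0.56  3.14] turn 0.27 rows>= 2.0
```

Run:
```python
from h import *
d=dict(np.load('w13.npz',allow_pickle=True)); s=d['s'].item()
def W(u,v,z): return plane(*ray_wrist(d,s,180+(u+.5)/3-.5,10+(v+.5)/3-.5),z)[:2]*1000
print(W(284.4,224.5,.0895), W(213,224,.0895),W(320,228,.0895),W(290,147,.0895),W(280,302,.0895), W(287,488,.076))
```

```text
[533.57891349 -56.60700186] [523.69892332 -55.79286318] [538.47632781 -57.43833476] [535.11715438 -46.74731536] [532.14487901 -66.89920531] [530.73327128 -96.52870828]
```

Call:
move_arm(
  targets=[
    [-1,[2.5,-0.2,0.8],0.3],
    [-1,[5,-0.4,1.6],0.5],
    [-1,[7,-0.5,2.4],0.5],
    [-1,[7.6,-0.6,3.1],0.5],
    [-1,[7.6,-0.6,3.1],0.5],
    [-1,[7.6,-0.6,3.1],0.5],
  ],
)

```text
time_s: 13.07
tcp_pos: [0.4812, -0.2778, 0.0607]
tcp_rot: [-180.0, 0.1, 161.0]
ft_force: [0.2, 0.1, 0.2]
finger_gap: 1.002
```

Run:
```python
from h import *
go([.4809,-.2774,.032],161.1); s=bot.state(); print(s['tcp_pos'],s['tcp_rot'])
```

```text
shift cm [0.05 0.03 2.87] turn -0.11 rows>= 0.7
[ 0.48117773 -0.27784125  0.06072706] [-1.79958130e+02  9.90852408e-02  1.60988096e+02]
```

Call:
move_arm(
  targets=[
    [-1,[0.05,0,0.8],0],
    [-1,[0.05,0,1.8],0],
    [-1,[0.05,0,2.6],0],
    [-1,[0.05,0,2.9],0],
    [-1,[0.05,0,2.9],0],
    [-1,[0.05,0,2.9],0],
  ],
)

```text
time_s: 13.57
tcp_pos: [0.4808, -0.2774, 0.0313]
tcp_rot: [-180.0, 0.1, 161.0]
ft_force: [-0.2, -0.7, -0.1]
finger_gap: 0.999
```

Run:
```python
from h import *
go([.4809,-.2774,.032],161.1); s=bot.state(); print(s['tcp_pos'],s['tcp_rot'])
```

```text
shift cm [-0.01  0.   -0.07] turn -0.1 rows>= 0.0
[ 0.48083382 -0.27741143  0.03132922] [-1.79990724e+02  6.16940986e-02  1.61003414e+02]
```

Call:
move_arm(
  targets=[
    [0,[0,0,-0.1],0],
    [0.5,[0,0,-0.1],0],
    [1,[0,0,-0.1],0],
    [1,[0,0,-0.1],0],
    [1,[0,0,-0.1],0],
    [1,[0,0,-0.1],0],
    [1,[0,0,-0.1],0],
    [1,[0,0,-0.1],0],
    [1,[0,0,-0.1],0],
    [1,[0,0,-0.1],0],
  ],
  squeeze=70,
)

```text
time_s: 14.4
tcp_pos: [0.4811, -0.2776, 0.0327]
tcp_rot: [-180.0, 0.1, 161.0]
ft_force: [-0.4, 0.3, 6.6]
finger_gap: 0.172
```

Run:
```python
from h import *
s,d=grab('wrist','w16.png');print(s['time_s'],s['tcp_pos'],s['tcp_rot'],s['ft_force'],s['finger_gap']*85); np.savez('w16.npz',s=s,**d)
```

```text
14.4 [ 0.4810705  -0.27755755  0.03268983] [-1.79975208e+02  9.21606428e-02  1.61003587e+02] [-0.4145508   0.29125436  6.57575342] 14.607007918482033
```

View pics/w16.png

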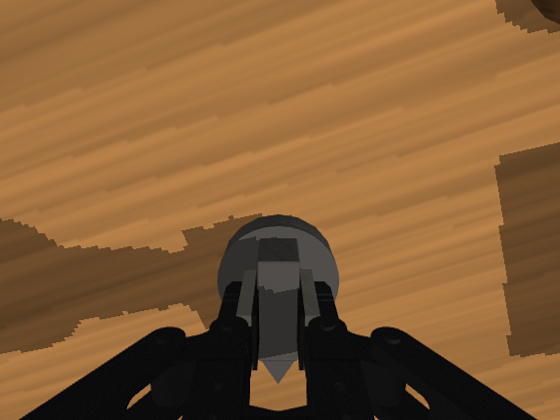

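Run:
```python
from h import *
go([.5338,-.0566,.145],172.9)
```

```text
shift cm [  2.19  22.6  -11.24] turn -11.9 rows>= 6.1
```

Call:
move_arm(
  targets=[
    [1,[0,0,-1],0],
    [1,[0,0,-4],0],
    [1,[0.1,0.5,-7.5],0],
    [1,[0.3,2.5,-10.5],-1],
    [1,[0.6,6,-11.3],-3],
    [1,[0.9,9.5,-11.3],-5],
    [1,[1.3,13,-11.3],-7],
    [1,[1.7,16.5,-11.3],-9],
    [1,[2,19.5,-11.3],-11],
    [1,[2.2,21.5,-11.3],-11.9],
    [1,[2.2,22.6,-11.3],-11.9],
    [1,[2.2,22.6,-11.3],-11.9],
  ],
)

```text
time_s: 15.45
tcp_pos: [0.5341, -0.054, 0.146]
tcp_rot: [180.0, 0.1, 173.1]
ft_force: [-1.2, 0.1, -0.4]
finger_gap: 0.169
```

Call:
move_arm(
  targets=[
    [1,[0,0,0],0],
    [1,[0,0,0],0],
  ],
)

```text
time_s: 15.62
tcp_pos: [0.5338, -0.0555, 0.1459]
tcp_rot: [-180.0, 0.1, 173.0]
ft_force: [-0.7, 0.0, -1.4]
finger_gap: 0.172
```

Run:
```python
from h import *
s,d=grab('wrist','w17.png');print(s['time_s'],s['tcp_pos'],s['tcp_rot'],s['ft_force'],s['finger_gap']*85,s['joint_vel'].round(1)); np.savez('w17.npz',s=s,**d)
go([.5338,-.0566,.13],172.9)
grab('scene','sc2.png')
```

```text
15.6167 [ 0.53382899 -0.05546519  0.14587041] [-1.79981937e+02  7.86881655e-02  1.72975668e+02] [-0.66976142  0.00563335 -1.38482623] 14.616318413164699 [ 0.5 -0.1  0.1  0.   0.1 -0.2  0. ]
shift cm [-0.   -0.08  1.59] turn 0.05 rows>= 0.4
```

View pics/w17.png

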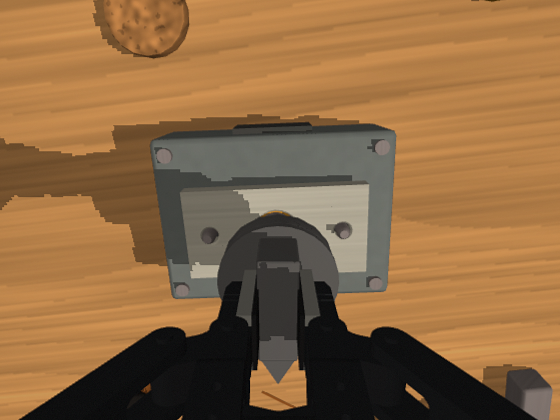

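View pics/sc2.png

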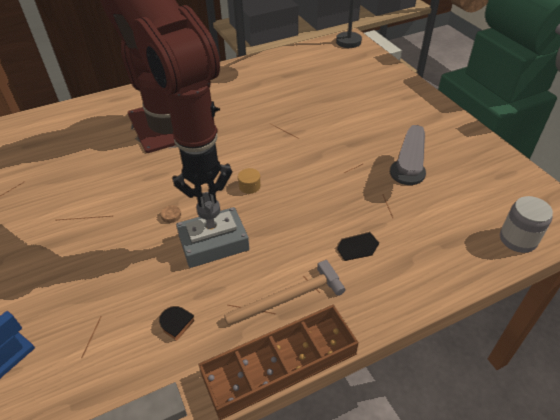

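Run:
```python
from h import *
d=dict(np.load('w17.npz',allow_pickle=True)); s=d['s'].item()
im=cv2.imread('pics/w17.png'); cv2.imwrite('pics/w17z.png',np.hstack([cv2.resize(im[215:255,185:235],None,fx=7,fy=7,interpolation=cv2.INTER_CUBIC),cv2.resize(im[210:250,320:370],None,fx=7,fy=7,interpolation=cv2.INTER_CUBIC)]))
```

```text
(no output)
```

View pics/w17z.png

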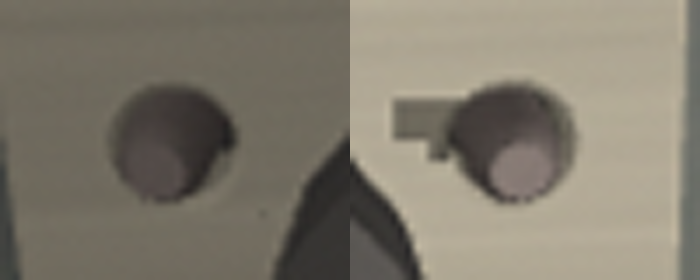

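Pin tops at zoom (155,170) and (521-350,170), i.e. about pixels (206.6,238.8) and (344,233.8).

Run:
```python
from h import *
d=dict(np.load('w17.npz',allow_pickle=True)); s=d['s'].item()
A=plane(*ray_wrist(d,s,185+155.5/7-.5,215+170.5/7-.5),.076);B=plane(*ray_wrist(d,s,320+171.5/7-.5,210+170.5/7-.5),.076)
print(A,B,(A+B)/2,np.linalg.norm(A-B),np.degrees(np.arctan2(*(B-A)[[1,0]])))
```

```text
[ 0.53063099 -0.0974237   0.076     ] [ 0.53741081 -0.01691576  0.076     ] [ 0.5340209  -0.05716973  0.076     ] 0.08079291230219966 85.18630457187254
```

Call:
move_arm(
  targets=[
    [1,[0,-0.1,0.6],0],
    [1,[0,-0.1,1.2],0],
    [1,[0,-0.1,1.8],0],
    [1,[0,-0.1,1.8],0],
    [1,[0,-0.1,1.8],0],
    [1,[0,-0.1,1.8],0],
  ],
)

```text
time_s: 16.22
tcp_pos: [0.5338, -0.0566, 0.1278]
tcp_rot: [-180.0, 0.1, 173.0]
ft_force: [0.4, -0.4, -1.0]
finger_gap: 0.168
```

Run:
```python
from h import *
s=bot.state();print(s['time_s'],s['tcp_pos'],s['tcp_rot'],s['ft_force'],s['wrist_torque'],s['joint_vel'].round(1))
go([.5339,-.0567,.118],172.9)
```

```text
16.2167 [ 0.53375078 -0.05664348  0.12780076] [-1.79989310e+02  7.74878751e-02  1.72951286e+02] [ 0.38083395 -0.42626156 -1.01757387] [ 0.05977502 -0.04102001 -0.00958441] [-0.  -0.3 -0.2 -0.3 -0.   0.  -0.1]
shift cm [-0.01 -0.    0.98] turn 0.05 rows>= 0.2
```

Spot on; lower 7 mm slowly onto the taper.

Call:
move_arm(
  targets=[
    [1,[0,0,0.2],0],
    [1,[0,0,0.4],0],
    [1,[0,0,0.6],0],
    [1,[0,0,0.7],0],
    [1,[0,0,0.7],0],
  ],
)

```text
time_s: 16.63
tcp_pos: [0.5336, -0.0566, 0.1205]
tcp_rot: [-180.0, 0.1, 173.0]
ft_force: [0.0, -0.5, -1.1]
finger_gap: 0.169
```

Run:
```python
from h import *
s=bot.state();print(s['time_s'],s['tcp_pos'],s['tcp_rot'],s['ft_force'],s['wrist_torque'],s['joint_vel'].round(1))
```

```text
16.6333 [ 0.53358564 -0.0566387   0.12050229] [-1.79990663e+02  5.22560666e-02  1.72952100e+02] [ 0.04367399 -0.48316354 -1.08586211] [ 0.03746656  0.0124934  -0.01797272] [ 0.2 -0.1 -0.2 -0.3 -0.2  0.3  0. ]
```

Call:
move_arm(
  targets=[
    [1,[0,0,0.2],0],
    [1,[0,0,0.4],0],
    [1,[0,0,0.6],0],
    [1,[0,0,0.8],0],
    [1,[0,0,0.9],0],
    [1,[0,0,0.9],0],
  ],
)

```text
time_s: 17.13
tcp_pos: [0.5334, -0.0566, 0.1112]
tcp_rot: [-180.0, 0.0, 173.0]
ft_force: [-0.7, -0.1, -0.3]
finger_gap: 0.168
```

Run:
```python
from h import *
s=bot.state();print(s['time_s'],s['tcp_pos'],s['tcp_rot'],s['ft_force'],s['wrist_torque'],s['joint_vel'].round(1),s['finger_gap'])
```

```text
17.1333 [ 0.53341413 -0.05664455  0.11118543] [-1.79994035e+02  2.57818064e-02  1.72954634e+02] [-0.66397585 -0.10932614 -0.33015636] [0.01934148 0.07001848 0.01840806] [-0.  -0.2 -0.1 -0.3 -0.2  0.2  0.1] 0.16838995631111406
```

Call:
move_arm(
  targets=[
    [1,[0,0,0.1],0],
    [1,[0,0,0.2],0],
    [1,[0,0,0.3],0],
    [1,[0,0,0.4],0],
    [1,[0,0,0.4],0],
  ],
  squeeze=100,
)

```text
time_s: 17.55
tcp_pos: [0.5336, -0.0566, 0.1074]
tcp_rot: [-180.0, 0.1, 173.0]
ft_force: [-1.7, 0.1, 5.5]
finger_gap: 0.161
```

Run:
```python
from h import *
s=bot.state();print(s['time_s'],s['tcp_pos'],s['tcp_rot'],s['ft_force'],s['wrist_torque'],s['finger_gap'])
```

```text
17.55 [ 0.53361544 -0.05659804  0.10736015] [-1.79991236e+02  5.09987539e-02  1.72956263e+02] [-1.71305159  0.05215228  5.54661827] [3.96997281e-03 2.78107260e-01 1.24435934e-04] 0.16120146282584222
```

Call:
move_arm(
  targets=[
    [1,[0,0,0.1],0],
    [1,[0,0,0.2],0],
    [1,[0,0,0.3],0],
    [1,[0,0,0.4],0],
    [1,[0,0,0.4],0],
  ],
)

```text
time_s: 17.97
tcp_pos: [0.5337, -0.0566, 0.1037]
tcp_rot: [-180.0, 0.1, 173.0]
ft_force: [-3.3, -0.3, 8.2]
finger_gap: 0.16
```

Run:
```python
from h import *
s=bot.state();print(s['time_s'],s['tcp_pos'],s['tcp_rot'],s['ft_force'],s['wrist_torque'],s['finger_gap'])
```

```text
17.9667 [ 0.53365747 -0.05659227  0.10365327] [-1.79976447e+02  5.46954391e-02  1.72956228e+02] [-3.34209065 -0.25708794  8.19642164] [ 0.00157848  0.73168001 -0.05512424] 0.16023406043267516
```

Call:
move_arm(
  targets=[
    [1,[0,0,0.1],0],
    [1,[0,0,0.2],0],
    [1,[0,0,0.2],0],
    [1,[0,0,0.2],0],
  ],
)

```text
time_s: 18.3
tcp_pos: [0.5338, -0.0566, 0.1026]
tcp_rot: [-179.9, 0.1, 173.0]
ft_force: [-5.5, 0.3, 15.5]
finger_gap: 0.162
```

Run:
```python
from h import *
s=bot.state();print(s['time_s'],s['tcp_pos'],s['tcp_rot'],s['ft_force'],s['wrist_torque'],s['finger_gap'])
```

```text
18.3 [ 0.53376637 -0.05659901  0.10264724] [-1.79936647e+02  6.04237608e-02  1.72954616e+02] [-5.51028589  0.33748584 15.45393676] [ 0.07026795  1.44231108 -0.04755785] 0.16181543632498444
```

Call:
move_arm(
  targets=[
    [1,[0,0,0.1],0],
    [1,[0,0,0.2],0],
    [1,[0,0,0.2],0],
    [1,[0,0,0.2],0],
    [1,[0,0,0.2],0],
    [1,[0,0,0.2],0],
    [1,[0,0,0.2],0],
    [1,[0,0,0.2],0],
  ],
)

```text
time_s: 18.97
tcp_pos: [0.5339, -0.0566, 0.1025]
tcp_rot: [-179.9, 0.1, 172.9]
ft_force: [-9.8, 0.0, 25.4]
finger_gap: 0.16
```

Run:
```python
from h import *
s,d=grab('wrist','w18.png');print(s['time_s'],s['tcp_pos'],s['tcp_rot'],s['ft_force'],s['wrist_torque'],s['finger_gap'])
s,_=grab('scene','sc3.png')
im=cv2.imread('pics/sc3.png'); cv2.imwrite('pics/sc3z.png',cv2.resize(im[160:280,150:290],None,fx=5,fy=5,interpolation=cv2.INTER_CUBIC))
s=bot.state();print(s['time_s'],s['tcp_pos'],s['ft_force'])
```

```text
18.9667 [ 0.5339105  -0.05659839  0.10252729] [-1.79857734e+02  7.24001618e-02  1.72949291e+02] [-9.7545743   0.02899628 25.40867355] [0.06946547 2.51594638 0.01055929] 0.16014015421679775
19.0667 [ 0.53391065 -0.05655343  0.10251782] [-1.07126066e+01  1.79613654e-02  2.50500508e+01]
```

View pics/w18.png

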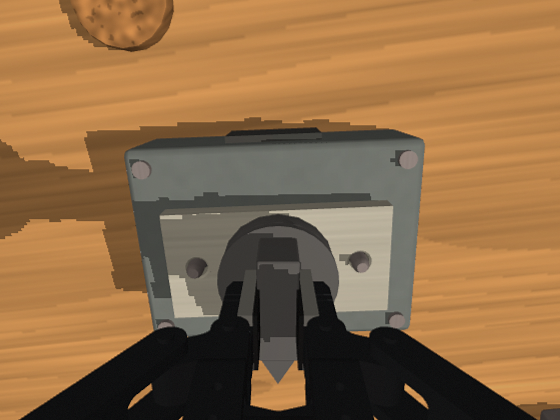

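View pics/sc3z.png

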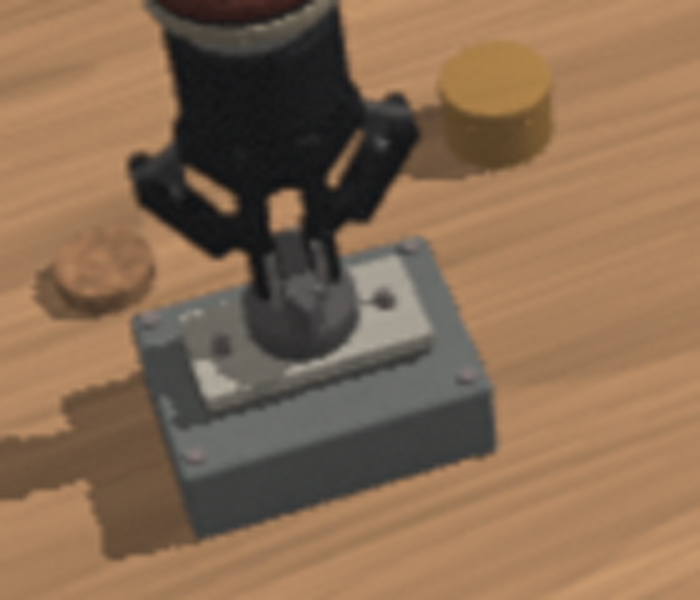

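Run:
```python
from h import *
print(bot.job_done()); s=bot.state();print(s['time_s'],s['tcp_pos'],s['ft_force'],s['finger_gap'])
```

```text
the job is handed in; nothing more can be done
None
the job is handed in; nothing more can be done
```

The job is done and handed in at about 19 s, well inside the 56 s limit. The plate is on its seat, and the knob is on the shaft and held pressed down.

- **Plate:** I gripped it across its width, lowered it over both pins and let it go. It met the seat at TCP z = 66 mm, the height I expected. About 11 N of push did not move it further. In the pictures, both pins stand up through their holes and the plate lies flat.
- **Knob:** I turned it from about -19° to -7° so the nose lines up with the shaft's flat. It slid on without measurable force. The spring then built up as described, to a hard stop at TCP z = 102.5 mm, where 102.7 mm was predicted. At hand-in it was still gripped with a 100 N setting, pressed down with about 25 N. The last wrist picture shows no slip in the grip.

**Small disagreements:**
- My three readings of the shaft's position differed by up to about 1 mm, so I used roughly their average. The knob still went on freely.
- About 10 N of sideways force on the tool remained at the end, while pressing against the stop.
- I could not read the state after hand-in, so the final second is unchecked.

The arm touched nothing else on the bench.

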